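Set out the assembly kit on its shadow mats

TASK

Set out the kit: put the solder reel, the blue-lidded parts box, the folding hex key set and the dropper bottle each centred on the black mat whose yellow shape matches it, upright as they stand now, the box and the key set turned to line up with their outlines, the bottle standing inside the yellow rim of its holder. Let go of everything, and leave the white adapter block, which has no mat, where it lies.

Things in the scene. Friction and masses are not known exactly. Their poses are not given: they have to be found in the camera images.
- solder_reel: reel of solder wire, grey-white with dark flanges, standing on a flange: 58 mm diameter, 45 mm high, 0.18 to 0.37 kg. Loose, stands on the bench. Origin at the centre of its underside, z up. Any pair of facing sides can be gripped
- parts_box: closed plastic box with a blue lid, 53 mm along its x, 75 mm along its y, 26 mm high, about 0.06 kg. Loose, stands on the bench. Origin at the centre of its underside, z up. Grip it across x (53 mm)
- hex_keys: folding hex key set, a long frame of two dark blue side plates: 90 mm long along its y, 26 mm high, 30 mm wide along x over its pins but the body that the fingers meet is 20 mm, from 1 to 25 mm above the bench; about 0.12 kg. Loose, stands on the bench. Origin at the centre of its underside, z up. Grip it across x
- dropper_bottle: white dropper bottle with a pointed orange cap: body 39 mm diameter up to 74 mm high, 112 mm high with the cap, about 0.06 kg. Loose, stands on the bench. Origin at the centre of its underside, z up. Grip it round the body
- mat_reel: square black foam mat 78 x 78 mm, 5 mm thick, with a flat yellow disc of 62 mm diameter at its centre: place of the solder reel. Fixed to the bench. Origin: centre of its underside, at bench height, z up
- mat_box: black foam mat, 72 mm along its x, 94 mm along its y, 5 mm thick, with a flat yellow rectangle 56 x 78 mm at its centre: place of the parts box, whose x lies along the mat's x (either way round). Fixed to the bench. Origin: centre of its underside, at bench height, z up
- mat_hex: narrow black foam mat, 50 mm along its x, 106 mm along its y, 5 mm thick, with a flat yellow strip 33 x 92 mm at its centre: place of the hex key set, whose y lies along the mat's y (either way round). Fixed to the bench. Origin: centre of its underside, at bench height, z up
- holder_bottle: square black foam mat 78 x 78 mm, 5 mm thick, with a raised yellow rim round its centre (outer diameter 66 mm, inner diameter 58 mm, top 17 mm above the bench) and a small yellow disc of 41 mm inside it: place of the dropper bottle, which stands on the mat inside the rim, 5 mm above the bench. Fixed to the bench. Origin: centre of its underside, at bench height, z up
- adapter: white adapter block 46 mm along its x, 72 mm along its y, 28 mm high, lying at the left in front of the press jig; it has no mat and stays where it is. Origin: centre of its underside. (The rest is fixed clutter: a blue basket, 80 mm high, at the right; three brass fittings 26 mm high in the gaps between the things and mats; a mug, a spray can and a press jig behind.)
Not all that is in view belongs to the job. Of the things that look like the solder_reel, take the one that is farthest to the robot's right at the start.

How it is judged (in metres and radians):
At the end, for the whole second after the job is handed in: The reel, the parts box, the hex key set and the bottle each stand upright (within 0.1 rad) and at rest on their own mat, its centre within 12 mm of the mat's centre; the box and the key set are turned within 0.22 rad of their outlines (either way round); the bottle stands on the mat inside the rim (horizontal distance between solder_reel and mat_reel below 0.012 m and z of solder_reel in the frame of mat_reel between 0.001 and 0.009 m and angle between each of solder_reel, parts_box, hex_keys, dropper_bottle's own z axis and vertical below 0.1 rad and linear speed of each of solder_reel, parts_box, hex_keys, dropper_bottle below 0.02 m/s and angular speed of each of solder_reel, parts_box, hex_keys, dropper_bottle below 0.2 rad/s and horizontal distance between parts_box and mat_box below 0.012 m and z of parts_box in the frame of mat_box between 0.001 and 0.009 m and horizontal distance between hex_keys and mat_hex below 0.012 m and z of hex_keys in the frame of mat_hex between 0.001 and 0.009 m and horizontal distance between dropper_bottle and holder_bottle below 0.012 m and z of dropper_bottle in the frame of holder_bottle between 0.001 and 0.009 m and angle between the x axis of parts_box and the x axis of mat_box, either way round below 0.22 rad and angle between the x axis of hex_keys and the x axis of mat_hex, either way round below 0.22 rad); the robot touches nothing.
It fails at once if the white adapter block is moved by more than 15 mm (distance of adapter from where it was at the start of the episode above 0.015 m).
It also fails if it takes over 93 s, if anything falls off the work surface, if the arm or the gripper's body presses on something with over 40 N, if the wrist force passes 120 N, or if a joint passes its speed limit or range.

ROBOT

A 6-joint arm with a two-finger parallel gripper is mounted at the origin on a cart in front of the work surface, level with it; the furniture and walls round the work are solid. World frame = base frame: x ahead of the robot, y to its left, z up, the work surface at z = 0. Lengths are in mm, angles in rad, forces in N, time in s.
With the tool pointing down it reaches from about 275 to 850 mm from the base axis. Payload 19 kg.
Tool frame: the origin (TCP) lies at the very end of the fingers, on their centre line; the grasp point (between the pads) lies behind it (tcp_to_grasp is the z of the grasp point in the tool frame, in mm); z points along the fingers, y is the line along which they close (so a half turn about z gives the same grasp; the last joint's range is limited). The gripper opens to 85 mm and grips with 20 to 120 N. Pads are 22 mm wide; open, the fingers measure 114 mm over their backs; the gripper's body (76 mm by 85 mm) begins 54 mm behind the grasp point. The pads swing forward as they close: fully open they stand 13 mm farther back than shut.
Start: joints at [1.057, 0.15, 1.437, -0, 1.554, -0.134], TCP at [213.174, 533.992, 231.267] pointing down, gripper open.
Joint ranges: [-2.8, 2.8], [-0.68, 2.1], [0.12, 2.68], [-1.39, 4.53], [0.16, 2.79], [-2.81, 2.81]. Speed limits (rad/s): [1.89, 1.89, 2.22, 3.01, 3.01, 3.01].

INTERFACE

Orientations are given as a unit quaternion [w, x, y, z].
In Python, from station import read_state, camera, get_calibration, job_done, tcp_to_grasp gives the robot as it stands.
- The arm moves only by the tool servo_tool, never from a script. Its argument "commands" is a list of rows, each a list of 6 numbers: the shift along the tool's x, y, z in mm, then the turn, a rotation vector about the tool's x, y, z in rad. In form: [[x, y, z, ax, ay, az], ...]. A call has 1 to 12 rows; each row is the pose to reach, as a shift and turn from the pose commanded when the call began, along the tool's axes at that moment; what a row does not reach only later rows make up. A row lasts 1/10 s, in which the tool goes at most 50 mm and 8.59 degrees, less where a joint would pass 70% of its speed; a pose out of reach is approached as far as the arm can. A call with a gripper value outside its range is refused whole. "hand" is the opening, from 0 (shut) to 1 (fully open), set as the call begins (left out, the last holds). The fingers move at their own pace and stop on an object; "squeeze" is the grip in N (left out, the last holds). Time passes only in rows, so rows that repeat a pose let the fingers close. It gives the time, the measured TCP pose, the force, the opening and the grip force at its end, in the units of the state.
- read_state(): the state, without advancing time (a new reading comes with each control period).
- camera(name): name is "scene" or "top" or "wrist"; returns the picture (480x640x3 uint8, red, green, blue); there is no depth.
- get_calibration(name): a dict with "intrinsics" (3x3 intrinsics, pixels), "xyz" and "rotation" of the camera in the world. Camera axes: x right, y down, z forward; pixel columns grow to the right and rows downward; lengths in mm; the calibration is good to about 2 mm. The wrist camera is an equidistant fisheye: a pixel r from the principal point sees the ray r / f radians off the axis. A picture is of the moment at which its call begins: read the wrist's pose just before it. get_calibration takes no time and is no camera call; for the wrist camera it gives the pose at the moment of the call.
- job_done(): hands the job in; it is judged then, once.
The state is a dict: "clock": time; "joint_pos": joint angles; "joint_velocities": joint speeds; "joint_torque": joint torques, N m; "position": TCP position; "tool_rot": TCP orientation; "force": force on the tool from outside, world axes, zero at the start; "torque": the same for the moment, N m; "width": opening from 0.0 (shut) to 1.0 (fully open); "finger_force": force on a finger pad.
Only numpy, scipy, OpenCV 4.12 (cv2) and the standard library are available. Lean on these libraries where they do the work, as an engineer would, in place of code of your own. Each camera call takes 0.05 s, during which the arm holds its last target. There are 200 camera calls.

## Working session

There is one attempt and no reset: what is moved stays moved. The work goes in short steps, Python scripts to look and compute and a tool call to move; the robot and the scene stay as the last step left them, time stands still between calls to the robot, and variables do not carry over. Pictures are saved under pics/ and viewed, at most 14 in all, crops included, and the job is handed in when it is done.

Besides the shell and the picture viewer there is one more tool, called after "Call:" in YAML: its name, and indented under it one key for each argument. servo_tool: Moves the arm, as the interface text tells. Its arguments: {"type":"object","properties":{"commands":{"type":"array","items":{"type":"array","items":{"type":"number"}}},"hand":{"type":"number"},"squeeze":{"type":"number"}},"required":["commands"]}

```bash
ls; mkdir -p pics; python3 - <<'E'
from station import *
import cv2,numpy as np
s=read_state();print(s, tcp_to_grasp)
for n in ("scene","top"):
    im=camera(n);cv2.imwrite(f"pics/{n}0.png",im[:,:,::-1]);c=get_calibration(n);print(n,c)
print(get_calibration("wrist"))
E
```

```text
pics
{'clock': 0.0, 'joint_pos': array([ 1.05699541e+00,  1.50959424e-01,  1.43802610e+00, -3.98421580e-05,
        1.55380729e+00, -1.33977681e-01]), 'joint_velocities': array([ 1.48925501e-03,  7.92158828e-04, -4.27603157e-04,  9.98660287e-04,
        2.93764350e-04, -3.83187642e-05]), 'joint_torque': array([-3.42029518e-03, -7.13033581e+01, -5.70867598e+01, -5.54190046e-04,
        9.19584534e-03,  2.22451877e-05]), 'position': array([213.07844977, 533.79109497, 230.69305936]), 'tool_rot': array([-1.72096693e-04,  1.88771723e-01,  9.82020813e-01, -5.75217657e-04]), 'force': array([0.31154737, 0.01937682, 0.01647764]), 'torque': array([ 0.00861837, -0.00245239, -0.03055443]), 'finger_force': 0.0, 'width': 1.001015118889793} -18.700000000000003
scene {'intrinsics': array([[616.67432756,   0.        , 324.08385926],
       [  0.        , 616.67432756, 242.04001875],
       [  0.        ,   0.        ,   1.        ]]), 'xyz': array([ 157.53807921, -631.79251365,  810.48282693]), 'rotation': array([-0.4078357 ,  0.87464086, -0.23682609,  0.11219097])}
top {'intrinsics': array([[471.93414665,   0.        , 319.20944396],
       [  0.        , 471.93414665, 239.90660413],
       [  0.        ,   0.        ,   1.        ]]), 'xyz': array([482.38003152, 132.43395184, 965.59629329]), 'rotation': array([-0.04356178,  0.70578518, -0.70455455,  0.05977067])}
{'intrinsics': array([[371.64829954,   0.        , 317.99012477],
       [  0.        , 371.64829954, 236.67351022],
       [  0.        ,   0.        ,   1.        ]]), 'xyz': array([139.2330425 , 563.16911996, 373.8331761 ]), 'rotation': array([0.13109375, 0.81725542, 0.55418167, 0.08826482])}
```

View pics/top0.png

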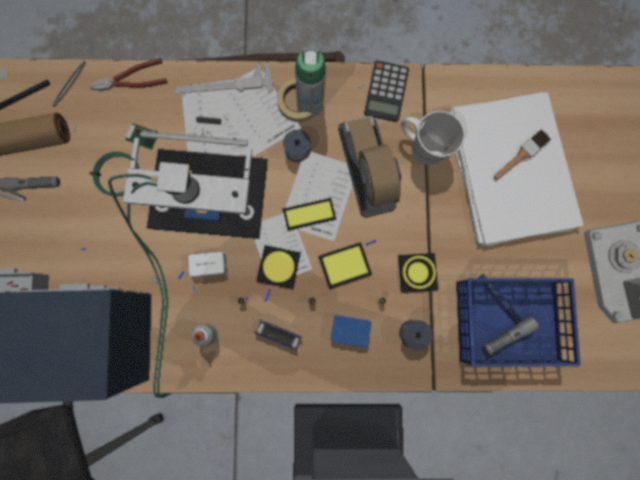

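View pics/scene0.png

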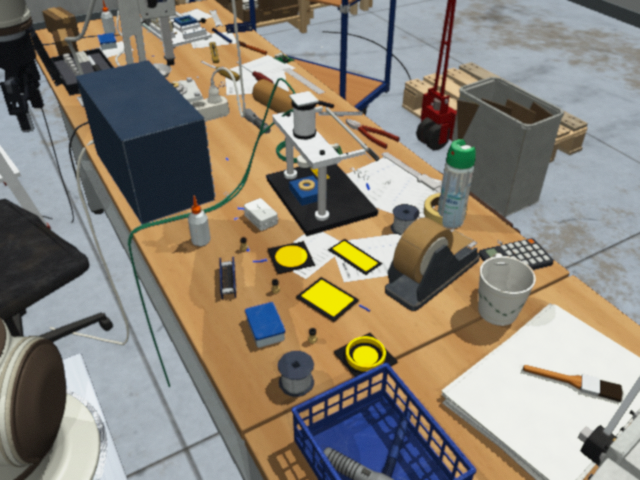

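The top view shows:
- **Reel-like things:** a dark round at (416,334), another at (297,145) by the spray can, and the brown tape roll at (380,178). By the "farthest right" rule I choose (416,334).
- **Objects:** box at (351,331), hex keys at (278,334), bottle at (204,335), adapter at (207,264).
- **Mats:** reel (279,266), box (345,264), hex (310,214), holder (418,272).
- **Brass fittings:** (242,302), (312,302) and (382,302).

The scene view agrees.

```bash
cat >h.py <<'E'
import numpy as np,cv2
from scipy.spatial.transform import Rotation as R
from station import *
def rot(q): return R.from_quat([q[1],q[2],q[3],q[0]])
def cal(n):
    c=get_calibration(n);return c["intrinsics"],c["xyz"],rot(c["rotation"])
def proj(n,p,c=None):
    K,t,r=c or cal(n);v=r.inv().apply(np.atleast_2d(p)-t)
    if n=="wrist":
        th=np.arctan2(np.hypot(v[:,0],v[:,1]),v[:,2]);u=v[:,:2]/np.hypot(v[:,0],v[:,1])[:,None]*th[:,None]*K[0,0]
    else: u=v[:,:2]/v[:,2:]*K[0,0]
    return u+K[:2,2]
def cast(n,px,z,c=None):
    K,t,r=c or cal(n);u=(np.atleast_2d(px).astype(float)-K[:2,2])/K[0,0]
    if n=="wrist":
        th=np.hypot(u[:,0],u[:,1])[:,None];d=np.hstack([u/np.maximum(th,1e-9)*np.sin(th),np.cos(th)])
    else: d=np.hstack([u,np.ones((len(u),1))])
    d=r.apply(d);return t+d*((z-t[2])/d[:,2])[:,None]
def blobs(m,amin,amax=1e9):
    cs,_=cv2.findContours(m.astype(np.uint8),cv2.RETR_EXTERNAL,cv2.CHAIN_APPROX_NONE)
    return [c[:,0,:] for c in cs if amin<cv2.contourArea(c)<amax]
def rect(n,c,z,cb=None):
    p=cast(n,c,z,cb)[:,:2].astype(np.float32);(x,y),(w,h),a=cv2.minAreaRect(p)
    if w>h: w,h,a=h,w,a-90   # a: direction of short side (deg in world)
    return np.round([x,y,w,h,(a+90)%180-90],1)
E
python3 - <<'E'
from h import *
print("tcp,base",proj("top",[[213,534,231],[0,0,0],[0,0,300]]),proj("scene",[[213,534,231],[0,0,0]]))
im=cv2.imread("pics/top0.png");hsv=cv2.cvtColor(im,cv2.COLOR_BGR2HSV)
cb=cal("top")
for nm,m,z in (("yel",cv2.inRange(hsv,(22,120,80),(38,255,255)),5),("blue",cv2.inRange(hsv,(100,120,50),(125,255,255)),26)):
    for c in blobs(m,150,4000):print(nm,c.mean(0).round(),rect("top",c,z,cb))
g=cast("top",[[416,334],[278,334],[204,335],[207,264],[242,302],[312,302],[382,302],[460,365],[433,385]],20,cb);print(g.round())
cv2.imwrite("pics/crop.png",cv2.resize(im[200:400,150:470],None,fx=2.5,fy=2.5,interpolation=cv2.INTER_CUBIC))
E
```

```text
tcp,base [[ 28.0725886  498.90143817]
 [377.77939168 568.64819276]
 [412.69092422 698.78555086]] [[ 35.96879898 124.95510025]
 [  1.80374615 468.2097872 ]]
yel [419. 272.] [ 5.584e+02 -9.300e+01  6.560e+01  6.820e+01  1.000e-01]
yel [278. 267.] [568.6 193.8  61.7  63.8 -44.5]
yel [345. 265.] [572.7  58.1  58.5  80.1  17.7]
yel [308. 214.] [678.9 131.8  35.2  93.2  13.6]
blue [351. 331.] [440.9  49.4  48.1  69.8  -9.7]
blue [527. 324.] [ 458.9 -301.6  152.2  164.3   89.9]
blue [480. 323.] [ 460.9 -220.8  109.2  167.8  -89.9]
blue [203. 216.] [669.7 346.5  15.3  70.2  -4.6]
[[ 434.  -81.   20.]
 [ 435.  192.   20.]
 [ 433.  336.   20.]
 [ 572.  335.   20.]
 [ 497.  264.   20.]
 [ 497.  125.   20.]
 [ 497.  -15.   20.]
 [ 374. -166.   20.]
 [ 337. -111.   20.]]
```

View pics/crop.png

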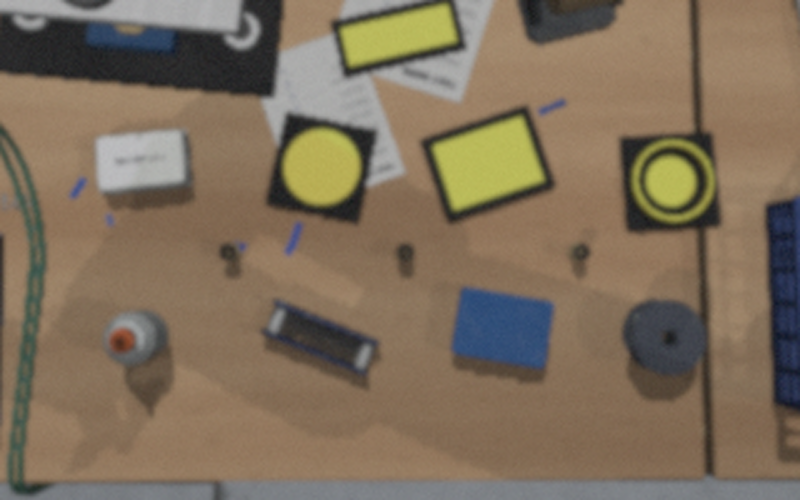

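The crop shows the chosen reel at crop (665,337), a dark flange disc clear of the basket. The bottle is at (133,337) with its cap leaning outward by parallax, the hex keys at (320,338) and the box at (503,328).

```bash
cat >>h.py <<'E'
def plan(*wp):
    "wp: (x,y,z,psi_deg of tool y) -> shift/turn rows in present tool frame"
    s=read_state();p=s["position"];r0=rot(s["tool_rot"])
    print("now",p.round(1),"psi",round(np.degrees(np.arctan2(*r0.as_matrix()[1::-1,1])),1),"w",round(s["width"],3),"t",round(s["clock"],1))
    for x,y,z,a in wp:
        c,n=np.cos(np.radians(a)),np.sin(np.radians(a))
        T=R.from_matrix(np.array([[-n,c,0],[c,n,0],[0,0,-1]]))
        print(np.r_[r0.inv().apply(np.array([x,y,z])-p).round(1),(r0.inv()*T).as_rotvec().round(3)].tolist())
E
python3 - <<'E'
from h import *
im=cv2.imread("pics/top0.png");hsv=cv2.cvtColor(im,cv2.COLOR_BGR2HSV);cb=cal("top")
roi=np.zeros(im.shape[:2],np.uint8);roi[312:360,395:438]=1
for c in blobs((hsv[:,:,2]<95)&(hsv[:,:,0]>90)&(roi>0),150):
    (u,v),r=cv2.minEnclosingCircle(c);print("reel",u,v,r,cast("top",[u,v],45,cb).round(1),rect("top",c,45,cb))
roi[:]=0;roi[312:355,252:305]=1
m=((hsv[:,:,0]>95)&(hsv[:,:,0]<140)&(hsv[:,:,1]>60)&(roi>0))
for c in blobs(m,20):print("hex",rect("top",c,25,cb))
print("bottle",cast("top",[203.2,334.8],60,cb))
plan((400,330,230,0))
E
```

```text
reel 415.77777099609375 334.1388854980469 16.31171989440918 [[435.3 -74.7  45. ]] [ 4.338e+02 -7.510e+01  5.290e+01  6.190e+01 -1.000e-01]
bottle [[435.34320939 329.0574402   60.        ]]
now [213.1 533.8 230.8] psi 68.2 w 1.0 t 0.1
[-249.2, -120.0, 0.8, -0.001, 0.0, 1.191]
```

Call:
servo_tool:
  commands:
    - [-40, -20, 0, 0, 0, 0.15]
    - [-80, -40, 0, 0, 0, 0.3]
    - [-120, -60, 0, 0, 0, 0.45]
    - [-160, -80, 0, 0, 0, 0.6]
    - [-200, -100, 0, 0, 0, 0.75]
    - [-249, -120, 0, 0, 0, 0.9]
    - [-249, -120, 0, 0, 0, 1.05]
    - [-249, -120, 0, 0, 0, 1.19]
    - [-249, -120, 0, 0, 0, 1.19]
    - [-249, -120, 0, 0, 0, 1.19]

```text
clock: 1.1
position: [399.8, 330.3, 231.1]
tool_rot: [-0.0, 0.705, 0.709, -0.0]
force: [0.3, 1.1, -0.0]
width: 1.0
finger_force: 0.0
```

```bash
python3 - <<'E'
from h import *
plan((400,330,230,0))
c=cal("wrist");im=camera("wrist");cv2.imwrite("pics/w1.png",im[:,:,::-1])
import pickle;pickle.dump((c[0],c[1],c[2].as_quat()),open("w1.pkl","wb"))
E
```

```text
now [399.8 330.3 231.1] psi 0.3 w 1.0 t 1.1
[-0.3, 0.2, 1.1, -0.0, 0.0, 0.006]
```

View pics/w1.png

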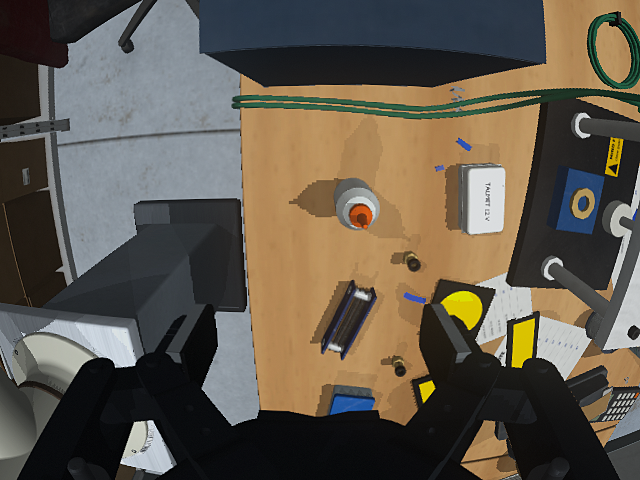

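The wrist view shows the bottle at (357,205) with its orange cap tip near (362,222), the hex keys at (349,318), the adapter at (482,198) and the reel mat at (463,310).

```bash
python3 - <<'E'
from h import *
import pickle
K,t,q=pickle.load(open("w1.pkl","rb"));cb=(K,t,R.from_quat(q))
im=cv2.imread("pics/w1.png");hsv=cv2.cvtColor(im,cv2.COLOR_BGR2HSV)
def roi(m,a,b,c,d):
    o=np.zeros(im.shape[:2],np.uint8);o[c:d,a:b]=1;return (m>0)&(o>0)
m=roi(cv2.inRange(hsv,(0,150,120),(12,255,255)),320,400,180,240)
for c in blobs(m,30):
    d=np.array(c); print("cap",c.mean(0).round(1),c[c[:,1].argmax()],cast("wrist",c[c[:,1].argmax()],112,cb).round(1))
m=roi((hsv[:,:,1]<60)&(hsv[:,:,2]>100),325,390,165,240)
m|=roi(cv2.inRange(hsv,(0,150,120),(12,255,255)),320,400,180,240)
for c in blobs(m,100):
    (u,v),r=cv2.minEnclosingCircle(c);print("body",u,v,r,[cast("wrist",[u,v],z,cb)[0,:2].round(1) for z in (0,40,70)],c.min(0),c.max(0))
m=roi(cv2.inRange(hsv,(112,80,30),(130,255,255)),310,390,270,370)
cs=blobs(m,15)
print("hex",rect("wrist",np.vstack(cs),25,cb),len(cs))
m=roi(cv2.inRange(hsv,(22,150,120),(36,255,255)),420,640,280,400)
for c in blobs(m,200):print("yel",c.mean(0).round(),rect("wrist",c,5,cb))
print("cam nadir",proj("wrist",[t[0],t[1],0],cb),t)
m=roi((hsv[:,:,1]<40)&(hsv[:,:,2]>150),440,520,150,245)
for c in blobs(m,500):print("adapter",rect("wrist",c,28,cb))
E
```

```text
cap [361.  216.7] [364 228] [[434.4 330.7 112. ]]
body 357.5 204.2142791748047 25.258968353271484 [array([441.3, 322.6]), array([436.9, 332. ]), array([433.5, 339. ])] [336 179] [379 229]
hex [433.8 191.5  27.3  88.6 -22.4] 3
yel [522. 342.] [678.8 135.8  33.7  80.9  13.4]
yel [464. 307.] [577.3 201.4  38.5  60.8  52.1]
cam nadir [[317.97804595 118.66693398]] [399.80112935 409.91064919 374.15174157]
adapter [572.4 335.9  42.2  69.    6.1]
```

```bash
python3 -c "
from h import *
plan((435.5,331,180,0),(435.5,331,46,0))"
```

```text
now [399.7 330.4 231.1] psi 0.3 w 1.002 t 1.1
[0.4, 35.8, 51.1, -0.0, 0.0, 0.006]
[0.4, 35.8, 185.1, -0.0, 0.0, 0.006]
```

Call:
servo_tool:
  commands:
    - [0.4, 36, 15, 0, 0, 0]
    - [0.4, 36, 50, 0, 0, 0]
    - [0.4, 36, 90, 0, 0, 0]
    - [0.4, 36, 130, 0, 0, 0]
    - [0.4, 36, 165, 0, 0, 0]
    - [0.4, 36, 185, 0, 0, 0]
    - [0.4, 36, 185, 0, 0, 0]

```text
clock: 1.85
position: [434.3, 330.2, 43.6]
tool_rot: [-0.001, 0.705, 0.709, -0.002]
force: [0.5, 0.1, 0.5]
width: 1.001
finger_force: 0.0
```

Call:
servo_tool:
  commands:
    - [0, 0, 0, 0, 0, 0]
    - [0, 0, 0, 0, 0, 0]
    - [0, 0, 0, 0, 0, 0]
    - [0, 0, 0, 0, 0, 0]
    - [0, 0, 0, 0, 0, 0]
    - [0, 0, 0, 0, 0, 0]
  hand: 0
  squeeze: 30

```text
clock: 2.45
position: [436.4, 331.0, 47.6]
tool_rot: [0.0, 0.707, 0.708, 0.001]
force: [-1.1, -0.1, 7.2]
width: 0.447
finger_force: 29.6
```

```bash
python3 -c "
from h import *
plan((435.5,331,165,0),(556,-60,165,0))"
```

```text
now [436.4 331.   47.6] psi 0.1 w 0.447 t 2.5
[0.1, -0.7, -117.4, 0.002, -0.001, 0.001]
[-391.1, 119.3, -117.6, 0.002, -0.001, 0.001]
```

Call:
servo_tool:
  commands:
    - [0, 0, -15, 0, 0, 0]
    - [0, 0, -50, 0, 0, 0]
    - [0, 0, -90, 0, 0, 0]
    - [0, 0, -118, 0, 0, 0]
    - [-20, 6, -118, 0, 0, 0]
    - [-60, 18, -118, 0, 0, 0]
    - [-105, 32, -118, 0, 0, 0]
    - [-150, 46, -118, 0, 0, 0]
    - [-195, 60, -118, 0, 0, 0]
    - [-240, 74, -118, 0, 0, 0]
    - [-270, 83, -118, 0, 0, 0]
    - [-290, 89, -118, 0, 0, 0]

```text
clock: 3.65
position: [525.7, 38.4, 164.9]
tool_rot: [0.0, 0.707, 0.707, 0.0]
force: [0.5, 0.6, -0.3]
width: 0.445
finger_force: 30.4
```

Call:
servo_tool:
  commands:
    - [-20, 6, 0, 0, 0, 0]
    - [-60, 18, 0, 0, 0, 0]
    - [-90, 27, 0, 0, 0, 0]
    - [-101, 30, 0, 0, 0, 0]
    - [-101, 30, 0, 0, 0, 0]
    - [-101, 30, 0, 0, 0, 0]

```text
clock: 4.25
position: [555.1, -59.6, 164.5]
tool_rot: [-0.0, 0.707, 0.707, 0.0]
force: [-0.9, 0.3, -0.5]
width: 0.45
finger_force: 30.4
```

```bash
python3 - <<'E'
from h import *
plan((556,-91,100,0),(556,-91,53,0))
c=cal("wrist");im=camera("wrist");cv2.imwrite("pics/w2.png",im[:,:,::-1])
import pickle;pickle.dump((c[0],c[1],c[2].as_quat()),open("w2.pkl","wb"))
E
```

```text
now [555.1 -59.6 164.5] psi 0.1 w 0.45 t 4.2
[-31.4, 0.8, 64.5, 0.0, -0.0, 0.001]
[-31.4, 0.8, 111.5, 0.0, -0.0, 0.001]
```

View pics/w2.png

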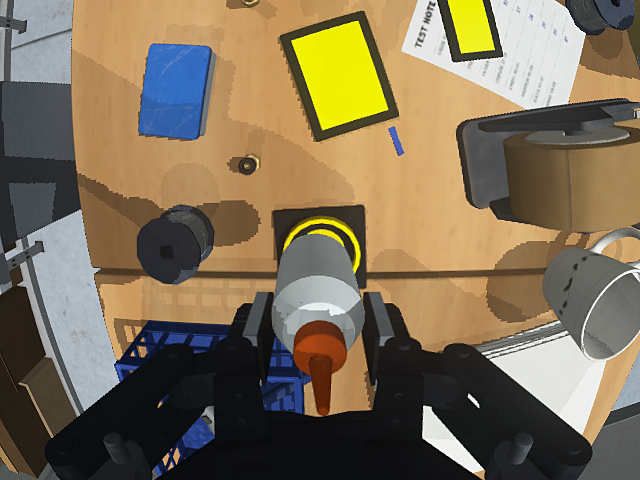

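The wrist view shows the bottle held upright. The holder mat's corners are at (273,211) and (365,206) beyond it. The box lid is at (177,90), the box mat at (340,76), the reel at (175,246), a fitting at (249,165), and the basket is below left.

```bash
python3 - <<'E'
from h import *
import pickle
K,t,q=pickle.load(open("w2.pkl","rb"));cb=(K,t,R.from_quat(q))
im=cv2.imread("pics/w2.png");hsv=cv2.cvtColor(im,cv2.COLOR_BGR2HSV)
def roi(m,a,b,c,d):
    o=np.zeros(im.shape[:2],np.uint8);o[c:d,a:b]=1;return (m>0)&(o>0)
p=cast("wrist",[[273,211],[365,206]],5,cb)[:,:2];d=p[1]-p[0];L=np.hypot(*d);n=np.array([d[1],-d[0]])/L
print("holder corners",p.round(1),L,(p.mean(0)+39*n).round(1))
m=roi(cv2.inRange(hsv,(22,150,120),(36,255,255)),270,420,0,150)
for c in blobs(m,500):print("matbox",rect("wrist",c,5,cb))
m=roi(cv2.inRange(hsv,(100,130,50),(125,255,255)),130,215,30,150)
for c in blobs(m,500):
    h=cv2.convexHull(c.reshape(-1,1,2))[:,0];print("box",rect("wrist",c,26,cb))
m=roi((hsv[:,:,2]<75),133,200,208,288)
for c in blobs(m,500):
    print("reel px",c.min(0),c.max(0),rect("wrist",c,45,cb));
    ctr=c.min(0)
print(cast("wrist",[[168,250],[137,250],[200,250]],45,cb).round(1))
print("basket",cast("wrist",[[148,322],[120,362]],80,cb).round())
E
```

```text
holder corners [[517.8 -56.6]
 [595.2 -52.2]] 77.56713065357 [558.8 -93.3]
matbox [573.   57.   57.   78.9  18.7]
box [442.6  47.5  53.9  74.5  -9.5]
reel px [137 208] [199 283] [435.4 -74.1  55.6  66.4  -5.8]
[[436.2 -77.6  45. ]
 [407.5 -77.9  45. ]
 [463.8 -77.3  45. ]]
basket [[ 425. -124.   80.]
 [ 387. -168.   80.]]
```

Call:
servo_tool:
  commands:
    - [-15, 1.5, 10, 0, 0, 0]
    - [-33, 3.4, 30, 0, 0, 0]
    - [-33, 3.4, 60, 0, 0, 0]
    - [-33, 3.4, 85, 0, 0, 0]
    - [-33, 3.4, 97, 0, 0, 0]
    - [-33, 3.4, 105, 0, 0, 0]
    - [-33, 3.4, 109, 0, 0, 0]
    - [-33, 3.4, 111, 0, 0, 0]
    - [-33, 3.4, 111, 0, 0, 0]

```text
clock: 5.2
position: [559.1, -93.3, 53.9]
tool_rot: [0.0, 0.707, 0.708, 0.0]
force: [-0.6, -0.4, -0.4]
width: 0.453
finger_force: 30.4
```

Call:
servo_tool:
  commands:
    - [0, 0, 1, 0, 0, 0]
    - [0, 0, 2, 0, 0, 0]
    - [0, 0, 2.5, 0, 0, 0]
    - [0, 0, 2.5, 0, 0, 0]

```text
clock: 5.6
position: [559.3, -93.5, 52.5]
tool_rot: [0.001, 0.707, 0.707, 0.0]
force: [-6.2, 1.5, 17.5]
width: 0.446
finger_force: 32.1
```

Call:
servo_tool:
  commands:
    - [0, 0, -1, 0, 0, 0]
    - [0, 0, -1, 0, 0, 0]
    - [0, 0, -1, 0, 0, 0]
    - [0, 0, -1, 0, 0, 0]
    - [0, 0, -1, 0, 0, 0]
    - [0, 0, -1, 0, 0, 0]
    - [0, 0, -1, 0, 0, 0]
  hand: 1

```text
clock: 6.3
position: [558.7, -93.2, 51.7]
tool_rot: [-0.0, 0.707, 0.707, -0.0]
force: [-0.1, -0.3, 0.1]
width: 1.001
finger_force: 0.0
```

Call:
servo_tool:
  commands:
    - [0, 0, -10, 0, 0, 0]
    - [0, 0, -40, 0, 0, 0]
    - [0, 0, -80, 0, 0, 0]
    - [0, 0, -110, 0, 0, 0]
    - [0, 0, -110, 0, 0, 0]

```text
clock: 6.8
position: [560.4, -93.7, 167.0]
tool_rot: [0.003, 0.707, 0.707, 0.002]
force: [0.4, 0.0, -1.5]
width: 0.999
finger_force: 0.0
```

```bash
python3 - <<'E'
from h import *
plan((435.5,-50,162,0))
c=cal("wrist");im=camera("wrist");cv2.imwrite("pics/w3.png",im[:,:,::-1])
import pickle;pickle.dump((c[0],c[1],c[2].as_quat()),open("w3.pkl","wb"))
E
```

```text
now [560.4 -93.7 167. ] psi 0.1 w 0.999 t 6.8
[43.8, -124.8, 4.1, 0.007, 0.002, 0.001]
```

View pics/w3.png

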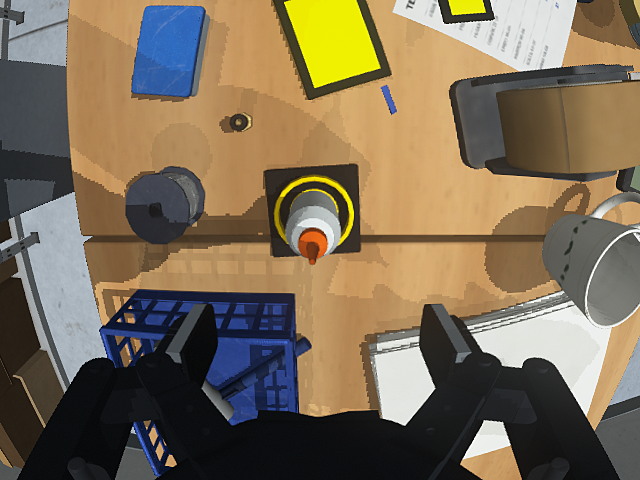

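The bottle stands inside the rim, with its cap tip at (312,260) and the rim centred near (316,213). The reel's top flange is centred at about (155,207), and the basket's near corner is at (130,292).

```bash
python3 - <<'E'
from h import *
import pickle
K,t,q=pickle.load(open("w3.pkl","rb"));cb=(K,t,R.from_quat(q))
print("tip",cast("wrist",[312,263],112,cb).round(1))
p=cast("wrist",[[265,169],[355,165],[360,250],[272,257]],5,cb)[:,:2];print("mat",p.round(1),p.mean(0))
im=cv2.imread("pics/w3.png");hsv=cv2.cvtColor(im,cv2.COLOR_BGR2HSV)
v=hsv[160:255,115:215,2];print("reel cut",hsv[209,118:215:4].tolist())
print("reel",cast("wrist",[[153,209],[125,207],[188,207],[155,172],[157,243]],45,cb).round(1))
print("basket",cast("wrist",[[106,326],[130,292],[295,293]],80,cb).round())
plan((435.5,-73,120,0),(435.5,-73,10,0))
E
```

```text
tip [[557.8 -95.2 112. ]]
mat [[ 518.1  -55.6]
 [ 592.5  -52.4]
 [ 599.1 -127. ]
 [ 521.4 -133.6]] [557.77275052 -92.13227777]
reel cut [[15, 132, 129], [15, 130, 129], [111, 72, 46], [125, 32, 48], [120, 22, 47], [115, 32, 48], [120, 22, 46], [120, 28, 46], [10, 27, 28], [0, 24, 32], [160, 24, 32], [114, 55, 88], [111, 52, 79], [111, 51, 80], [112, 47, 81], [111, 50, 81], [114, 43, 83], [114, 44, 82], [74, 20, 142], [77, 14, 126], [113, 39, 78], [111, 61, 83], [17, 124, 192], [17, 123, 189], [16, 125, 189]]
reel [[ 432.6  -78.5   45. ]
 [ 407.   -76.3   45. ]
 [ 462.7  -77.5   45. ]
 [ 437.5  -49.4   45. ]
 [ 432.4 -106.7   45. ]]
basket [[ 388. -167.   80.]
 [ 419. -134.   80.]
 [ 546. -131.   80.]]
now [559.6 -93.4 164.5] psi 0.1 w 1.001 t 6.8
[20.6, -124.2, 44.0, 0.004, 0.001, 0.001]
[20.8, -124.7, 154.0, 0.004, 0.001, 0.001]
```

Call:
servo_tool:
  commands:
    - [3, -20, 0, 0, 0, 0]
    - [10, -60, 0, 0, 0, 0]
    - [20, -100, 5, 0, 0, 0]
    - [20.6, -124.5, 30, 0, 0, 0]
    - [20.6, -124.5, 70, 0, 0, 0]
    - [20.6, -124.5, 110, 0, 0, 0]
    - [20.6, -124.5, 138, 0, 0, 0]
    - [20.6, -124.5, 152, 0, 0, 0]
    - [20.6, -124.5, 152, 0, 0, 0]
    - [20.6, -124.5, 152, 0, 0, 0]

```text
clock: 7.85
position: [434.1, -72.7, 9.9]
tool_rot: [-0.0, 0.707, 0.707, -0.0]
force: [-0.5, 0.4, 0.7]
width: 1.004
finger_force: 0.0
```

Call:
servo_tool:
  commands:
    - [0, 0, 0, 0, 0, 0]
    - [0, 0, 0, 0, 0, 0]
    - [0, 0, 0, 0, 0, 0]
    - [0, 0, 0, 0, 0, 0]
    - [0, 0, 0, 0, 0, 0]
    - [0, 0, 0, 0, 0, 0]
  hand: 0
  squeeze: 50

```text
clock: 8.45
position: [434.7, -72.9, 10.9]
tool_rot: [0.001, 0.707, 0.707, 0.0]
force: [-1.6, 0.7, 8.9]
width: 0.665
finger_force: 51.6
```

```bash
python3 -c "
from h import *
plan((435.5,-73,130,0),(568,160,130,0))"
```

```text
now [434.7 -72.9  10.9] psi 0.1 w 0.665 t 8.4
[-0.2, 0.9, -119.1, 0.001, 0.001, 0.001]
[232.7, 133.7, -119.1, 0.001, 0.001, 0.001]
```

Call:
servo_tool:
  commands:
    - [0, 0, -15, 0, 0, 0]
    - [0, 0, -50, 0, 0, 0]
    - [0, 0, -90, 0, 0, 0]
    - [5, 3, -119, 0, 0, 0]
    - [25, 14, -119, 0, 0, 0]
    - [65, 37, -119, 0, 0, 0]
    - [105, 60, -119, 0, 0, 0]
    - [145, 83, -119, 0, 0, 0]
    - [180, 103, -119, 0, 0, 0]
    - [200, 128, -119, 0, 0, 0]
    - [205, 134, -119, 0, 0, 0]
    - [205, 134, -119, 0, 0, 0]

```text
clock: 9.65
position: [568.2, 133.0, 128.5]
tool_rot: [-0.0, 0.706, 0.708, -0.0]
force: [-0.4, 1.1, -3.8]
width: 0.664
finger_force: 55.0
```

```bash
python3 - <<'E'
from h import *
plan((568,190,60,0),(568,190,16,0))
c=cal("wrist");im=camera("wrist");cv2.imwrite("pics/w4.png",im[:,:,::-1])
import pickle;pickle.dump((c[0],c[1],c[2].as_quat()),open("w4.pkl","wb"))
hsv=cv2.cvtColor(im,cv2.COLOR_RGB2HSV)
for b in blobs(cv2.inRange(hsv,(22,150,120),(36,255,255)),500):print("yel",b.min(0),b.max(0),rect("wrist",b,5,c))
E
```

```text
now [568.2 133.  128.5] psi 0.1 w 0.664 t 9.7
[57.0, -0.1, 68.5, -0.001, 0.0, 0.002]
[57.0, -0.0, 112.5, -0.001, 0.0, 0.002]
yel [431 170] [481 287] [679.8 130.1  33.7  92.9  13.5]
yel [276 104] [363 189] [569.6 192.4  61.6  62.3 -89.8]
```

View pics/w4.png

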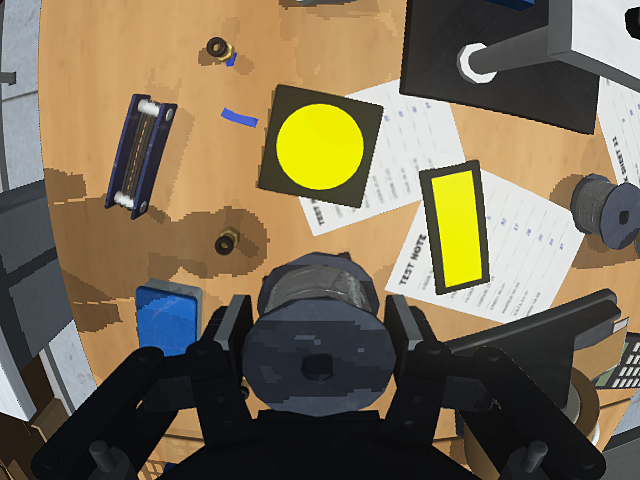

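The reel is held level with its top hole at (318,367). The reel mat's disc is clear at (320,147), the hex mat is at (457,228) and the hex keys are at (142,155).

```bash
python3 - <<'E'
from h import *
import pickle
K,t,q=pickle.load(open("w4.pkl","rb"));cb=(K,t,R.from_quat(q))
print("reel top",cast("wrist",[[318,368]],163,cb).round(1))
im=cv2.imread("pics/w4.png");hsv=cv2.cvtColor(im,cv2.COLOR_BGR2HSV)
m=cv2.inRange(hsv,(112,80,30),(130,255,255));m[:80]=0;m[230:]=0;m[:,:90]=0;m[:,190:]=0
print("hex",rect("wrist",np.vstack(blobs(m,20)),25,cb))
plan((569.5,196.8,16,0))
E
```

```text
reel top [[568.8 126.5 163. ]]
hex [435.  193.3  27.6  84.5 -21.9]
now [567.7 132.3 128.6] psi 0.1 w 0.667 t 9.7
[64.6, 2.0, 112.6, -0.001, 0.0, 0.002]
```

Call:
servo_tool:
  commands:
    - [10, 0, 0, 0, 0, 0]
    - [45, 1, 0, 0, 0, 0]
    - [65, 2, 15, 0, 0, 0]
    - [65, 2, 50, 0, 0, 0]
    - [65, 2, 80, 0, 0, 0]
    - [65, 2, 98, 0, 0, 0]
    - [65, 2, 106, 0, 0, 0]
    - [65, 2, 110, 0, 0, 0]
    - [65, 2, 112, 0, 0, 0]
    - [65, 2, 112.5, 0, 0, 0]
    - [65, 2, 112.5, 0, 0, 0]

```text
clock: 10.8
position: [570.4, 197.4, 17.1]
tool_rot: [0.0, 0.707, 0.707, 0.0]
force: [0.4, 0.6, -3.7]
width: 0.663
finger_force: 55.0
```

Call:
servo_tool:
  commands:
    - [0, 0, 1, 0, 0, 0]
    - [0, 0, 2, 0, 0, 0]
    - [0, 0, 2, 0, 0, 0]

```text
clock: 11.1
position: [570.4, 197.4, 15.9]
tool_rot: [0.0, 0.707, 0.707, 0.0]
force: [-6.9, -2.0, 15.5]
width: 0.669
finger_force: 57.1
```

Call:
servo_tool:
  commands:
    - [0, 0, -0.5, 0, 0, 0]
    - [0, 0, -0.5, 0, 0, 0]
    - [0, 0, -0.5, 0, 0, 0]
    - [0, 0, -0.5, 0, 0, 0]
    - [0, 0, -0.5, 0, 0, 0]
    - [0, 0, -10, 0, 0, 0]
    - [0, 0, -40, 0, 0, 0]
    - [0, 0, -80, 0, 0, 0]
    - [0, 0, -115, 0, 0, 0]
    - [0, 0, -115, 0, 0, 0]
    - [0, 0, -115, 0, 0, 0]
  hand: 1

```text
clock: 12.2
position: [570.3, 197.5, 130.4]
tool_rot: [0.001, 0.707, 0.707, 0.001]
force: [0.4, 0.7, 0.5]
width: 0.998
finger_force: 0.0
```

```bash
python3 - <<'E'
from h import *
plan((434.5,192.4,100,-22),(434.5,192.4,4,-22))
c=cal("wrist");im=camera("wrist");cv2.imwrite("pics/w5.png",im[:,:,::-1])
hsv=cv2.cvtColor(im,cv2.COLOR_RGB2HSV)
for b in blobs(cv2.inRange(hsv,(22,150,120),(36,255,255)),60):print("yel",b.min(0),b.max(0),rect("wrist",b,5,c))
m=cv2.inRange(hsv,(112,80,30),(130,255,255));m[:,:60]=0;m[:,200:]=0;m[:100]=0;m[330:]=0
for b in blobs(m,20):print(b.min(0),b.max(0))
print("hex",rect("wrist",np.vstack(blobs(m,20)),25,c))
E
```

```text
now [570.3 197.5 130.4] psi 0.1 w 0.998 t 12.2
[-4.9, -135.8, 30.2, 0.002, -0.001, 0.385]
[-5.0, -136.0, 126.2, 0.002, -0.001, 0.385]
yel [276 334] [360 409] [573.   56.3  56.9  79.   18.7]
yel [421 249] [465 323] [677.6 139.8  33.7  73.   13.8]
yel [276 192] [357 237] [568.8 207.   32.9  61.8 -86.2]
[118 248] [125 279]
[142 193] [168 293]
[123 182] [139 246]
hex [434.5 192.2  27.5  88.  -21.9]
```

View pics/w5.png

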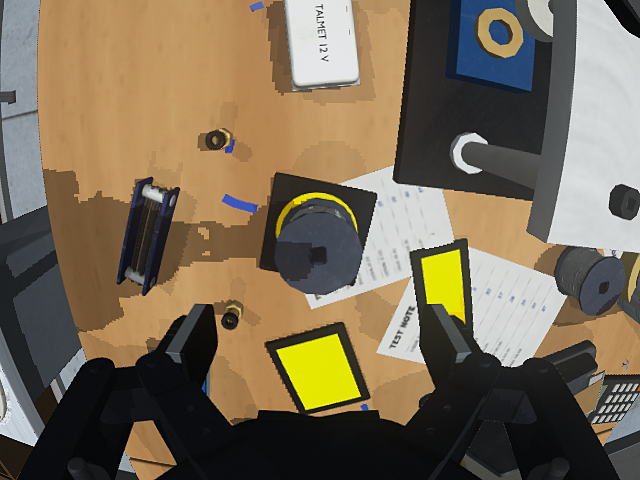

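The reel stands on its mat, with its top hole at (319,256). The hex keys are at (148,237) and the adapter is untouched at (322,40).

Call:
servo_tool:
  commands:
    - [0, -20, 0, 0, 0, 0.1]
    - [-2, -60, 0, 0, 0, 0.22]
    - [-5, -105, 5, 0, 0, 0.33]
    - [-5, -136, 30, 0, 0, 0.385]
    - [-5, -136, 65, 0, 0, 0.385]
    - [-5, -136, 95, 0, 0, 0.385]
    - [-5, -136, 115, 0, 0, 0.385]
    - [-5, -136, 126, 0, 0, 0.385]
    - [-5, -136, 126, 0, 0, 0.385]

```text
clock: 13.15
position: [432.9, 191.9, 1.7]
tool_rot: [-0.001, 0.829, 0.559, -0.002]
force: [-0.2, -0.6, 1.2]
width: 1.002
finger_force: 0.0
```

Call:
servo_tool:
  commands:
    - [0, 0, 0, 0, 0, 0]
    - [0, 0, 0, 0, 0, 0]
    - [0, 0, 0, 0, 0, 0]
    - [0, 0, 0, 0, 0, 0]
    - [0, 0, 0, 0, 0, 0]
    - [0, 0, 0, 0, 0, 0]
    - [0, 0, 0, 0, 0, 0]
  hand: 0
  squeeze: 40

```text
clock: 13.85
position: [434.3, 192.3, 3.8]
tool_rot: [0.0, 0.829, 0.559, 0.0]
force: [-1.2, -0.5, 6.6]
width: 0.232
finger_force: 40.1
```

```bash
python3 - <<'E'
from h import *
print("reel",cast("wrist",[0,0],50) is None)
import cv2
plan((434.5,192.4,140,-22),(560,165,140,0),(679.5,130.7,140,13.5),(679.5,130.7,9,13.5))
E
```

```text
reel False
now [434.3 192.3   3.8] psi -22.0 w 0.232 t 13.8
[0.2, 0.2, -136.2, 0.001, -0.0, -0.0]
[21.8, 126.8, -136.1, 0.001, -0.0, -0.384]
[34.8, 250.5, -136.0, 0.001, -0.0, -0.62]
[34.7, 250.4, -5.0, 0.001, -0.0, -0.62]
```

Call:
servo_tool:
  commands:
    - [0, 0, -15, 0, 0, 0]
    - [0, 0, -50, 0, 0, 0]
    - [0, 0, -90, 0, 0, 0]
    - [2, 15, -125, 0, 0, 0]
    - [8, 45, -136, 0, 0, -0.1]
    - [14, 85, -136, 0, 0, -0.22]
    - [21, 125, -136, 0, 0, -0.34]
    - [26, 165, -136, 0, 0, -0.46]
    - [31, 205, -136, 0, 0, -0.58]
    - [34, 237, -136, 0, 0, -0.62]
    - [34.5, 250.5, -136, 0, 0, -0.62]
    - [34.5, 250.5, -136, 0, 0, -0.62]

```text
clock: 15.05
position: [680.2, 129.5, 138.2]
tool_rot: [-0.0, 0.619, 0.785, -0.0]
force: [-0.0, 1.0, -2.0]
width: 0.237
finger_force: 39.6
```

```bash
python3 - <<'E'
from h import *
plan((679.5,130.7,9,13.5))
c=cal("wrist");im=camera("wrist");cv2.imwrite("pics/w6.png",im[:,:,::-1])
E
```

```text
now [680.2 129.5 138.2] psi 13.5 w 0.237 t 15.1
[1.3, -0.3, 129.2, -0.001, 0.0, -0.001]
```

View pics/w6.png

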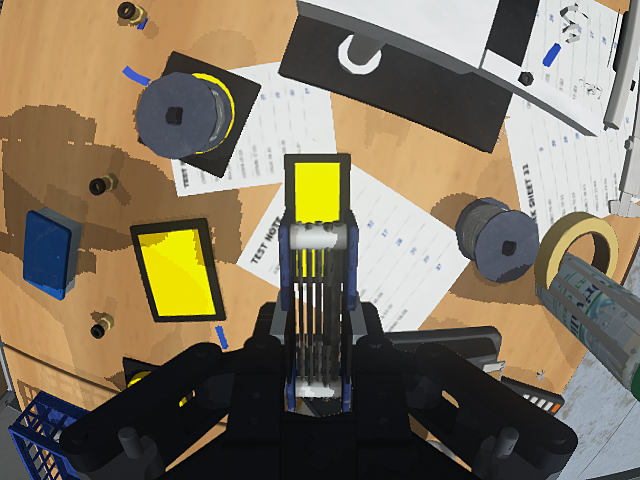

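The hex keys are held in line with the yellow strip, whose far end shows at (318,190). The reel on its mat and the second reel at (505,240) are undisturbed.

Call:
servo_tool:
  commands:
    - [1.3, -0.3, 15, 0, 0, 0]
    - [1.3, -0.3, 50, 0, 0, 0]
    - [1.3, -0.3, 85, 0, 0, 0]
    - [1.3, -0.3, 110, 0, 0, 0]
    - [1.3, -0.3, 121, 0, 0, 0]
    - [1.3, -0.3, 126, 0, 0, 0]
    - [1.3, -0.3, 128, 0, 0, 0]
    - [1.3, -0.3, 129, 0, 0, 0]
    - [1.3, -0.3, 129, 0, 0, 0]

```text
clock: 16.0
position: [679.0, 131.7, 11.3]
tool_rot: [0.001, 0.619, 0.785, 0.0]
force: [0.0, -0.2, -1.4]
width: 0.231
finger_force: 39.6
```

Call:
servo_tool:
  commands:
    - [0, 0, 1, 0, 0, 0]
    - [0, 0, 2, 0, 0, 0]
    - [0, 0, 2.5, 0, 0, 0]
    - [0, 0, 2.5, 0, 0, 0]

```text
clock: 16.4
position: [678.8, 131.6, 8.9]
tool_rot: [0.0, 0.619, 0.785, 0.0]
force: [-4.4, -0.9, 8.8]
width: 0.234
finger_force: 41.0
```

Call:
servo_tool:
  commands:
    - [0, 0, -0.3, 0, 0, 0]
    - [0, 0, -0.3, 0, 0, 0]
    - [0, 0, -0.3, 0, 0, 0]
    - [0, 0, -0.3, 0, 0, 0]
    - [0, 0, -0.3, 0, 0, 0]
    - [0, 0, -0.3, 0, 0, 0]
    - [0, 0, -10, 0, 0, 0]
    - [0, 0, -40, 0, 0, 0]
    - [0, 0, -80, 0, 0, 0]
    - [0, 0, -120, 0, 0, 0]
    - [0, 0, -130, 0, 0, 0]
    - [0, 0, -130, 0, 0, 0]
  hand: 1

```text
clock: 17.6
position: [679.4, 131.7, 140.5]
tool_rot: [0.001, 0.619, 0.785, 0.001]
force: [-0.1, 0.4, -0.7]
width: 0.999
finger_force: 0.0
```

```bash
python3 - <<'E'
from h import *
plan((560,85,139,0),(442.3,48,110,-9.5),(442.3,48,2,-9.5))
c=cal("wrist");im=camera("wrist");cv2.imwrite("pics/w7.png",im[:,:,::-1])
hsv=cv2.cvtColor(im,cv2.COLOR_RGB2HSV)
for b in blobs(cv2.inRange(hsv,(100,130,50),(118,255,255)),500):print("blue",b.min(0),b.max(0),rect("wrist",b,26,c))
m=cv2.inRange(hsv,(112,80,30),(130,255,255));m[:,:260]=0;m[:,380:]=0;m[:100]=0
B=blobs(m,20)
for b in B:print(b.min(0),b.max(0))
print("hex",rect("wrist",np.vstack(B),30,c))
for b in blobs(cv2.inRange(hsv,(22,150,120),(36,255,255)),60):print("yel",b.min(0),b.max(0),rect("wrist",b,5,c))
E
```

```text
now [679.4 131.7 140.5] psi 13.5 w 0.999 t 17.6
[-17.5, -127.0, 1.1, 0.004, 0.0, 0.236]
[-25.9, -250.2, 29.6, 0.004, -0.0, 0.402]
[-25.8, -250.6, 137.6, 0.004, -0.0, 0.402]
blue [ 24 213] [ 69 300] [443.3  49.3  55.3  77.7  -8.5]
[331 172] [336 277]
[297 168] [303 289]
hex [679.3 131.7  27.1  91.3  13.6]
yel [139 231] [213 316] [572.8  56.5  56.8  78.3  18.7]
yel [303 187] [306 267] [671.2 124.4   2.3  65.7  13. ]
yel [336 184] [338 277] [696.9 127.1   1.5  77.   13.3]
yel [295 183] [297 277] [665.4 120.    1.6  77.8  12.7]
yel [295 165] [339 176] [670.1 171.    8.4  33.3 -76.5]
yel [192  76] [234 140] [586.  206.2  19.2  56.7  40. ]
```

View pics/w7.png

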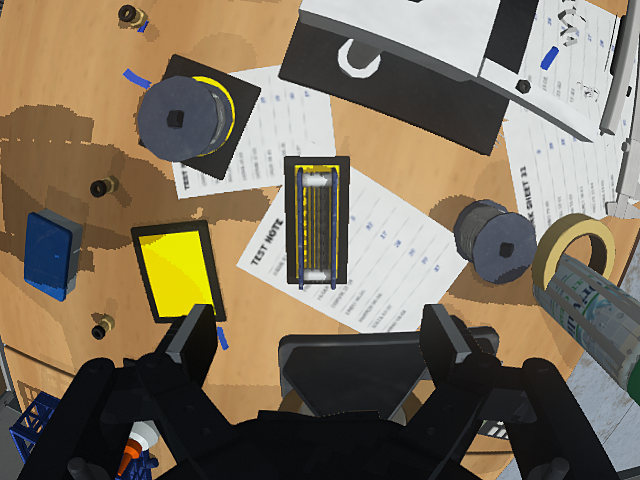

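The hex keys sit centred on their strip at (318,228). The box is at (47,257) and its mat at (178,270).

Call:
servo_tool:
  commands:
    - [-2, -20, 0, 0, 0, 0.03]
    - [-6, -60, 0, 0, 0, 0.1]
    - [-11, -105, 0, 0, 0, 0.2]
    - [-16, -150, 0, 0, 0, 0.28]
    - [-21, -195, 2, 0, 0, 0.36]
    - [-24, -232, 10, 0, 0, 0.4]
    - [-26, -250, 30, 0, 0, 0.4]
    - [-26, -250, 70, 0, 0, 0.4]
    - [-26, -250, 105, 0, 0, 0.4]
    - [-26, -250, 128, 0, 0, 0.4]
    - [-26, -250, 137, 0, 0, 0.4]
    - [-26, -250, 137, 0, 0, 0.4]

```text
clock: 18.85
position: [440.4, 47.9, -0.6]
tool_rot: [-0.001, 0.763, 0.647, -0.001]
force: [-0.3, -0.2, 0.6]
width: 0.999
finger_force: 0.0
```

Call:
servo_tool:
  commands:
    - [0, 0, 0, 0, 0, 0]
    - [0, 0, 0, 0, 0, 0]
    - [0, 0, 0, 0, 0, 0]
    - [0, 0, 0, 0, 0, 0]
    - [0, 0, 0, 0, 0, 0]
    - [0, 0, 0, 0, 0, 0]
  hand: 0
  squeeze: 30

```text
clock: 19.45
position: [442.2, 47.8, 1.9]
tool_rot: [0.001, 0.763, 0.647, 0.001]
force: [-1.9, 1.0, 7.1]
width: 0.615
finger_force: 31.4
```

```bash
python3 - <<'E'
from h import *
plan((442.3,48,90,-9.5),(573,57,90,18.5),(573,57,7.5,18.5))
E
```

```text
now [442.2  47.8   1.9] psi -9.4 w 0.615 t 19.4
[0.2, 0.2, -88.1, 0.002, -0.0, 0.002]
[30.4, 127.7, -87.9, 0.002, 0.0, -0.487]
[30.4, 127.5, -5.4, 0.002, 0.0, -0.487]
```

Call:
servo_tool:
  commands:
    - [0, 0, -15, 0, 0, 0]
    - [0, 0, -50, 0, 0, 0]
    - [0, 0, -80, 0, 0, 0]
    - [4, 15, -88, 0, 0, -0.1]
    - [10, 45, -88, 0, 0, -0.22]
    - [20, 85, -88, 0, 0, -0.36]
    - [28, 115, -88, 0, 0, -0.48]
    - [30.4, 127.5, -80, 0, 0, -0.487]
    - [30.4, 127.5, -50, 0, 0, -0.487]
    - [30.4, 127.5, -25, 0, 0, -0.487]
    - [30.4, 127.5, -12, 0, 0, -0.487]
    - [30.4, 127.5, -8, 0, 0, -0.487]

```text
clock: 20.65
position: [571.8, 57.0, 8.0]
tool_rot: [-0.001, 0.584, 0.812, -0.0]
force: [-0.4, -0.2, 0.2]
width: 0.617
finger_force: 32.2
```

Call:
servo_tool:
  commands:
    - [0, 0, 1, 0, 0, 0]
    - [0, 0, 2, 0, 0, 0]
    - [0, 0, 3, 0, 0, 0]
    - [0, 0, 3, 0, 0, 0]

```text
clock: 21.05
position: [572.9, 57.0, 6.9]
tool_rot: [0.001, 0.584, 0.812, 0.0]
force: [-0.4, -0.3, 6.2]
width: 0.617
finger_force: 32.9
```

Contact is felt, so I'll release, rise and look.

Call:
servo_tool:
  commands:
    - [0, 0, -0.3, 0, 0, 0]
    - [0, 0, -0.3, 0, 0, 0]
    - [0, 0, -0.3, 0, 0, 0]
    - [0, 0, -0.3, 0, 0, 0]
    - [0, 0, -0.3, 0, 0, 0]
    - [0, 0, -10, 0, 0, 0]
    - [0, 0, -40, 0, 0, 0]
    - [0, 0, -80, 0, 0, 0]
    - [0, 0, -120, 0, 0, 0]
    - [0, 0, -160, 0, 0, 0]
    - [0, 0, -180, 0, 0, 0]
    - [0, 0, -180, 0, 0, 0]
  hand: 1

```text
clock: 22.25
position: [573.4, 57.0, 190.0]
tool_rot: [0.002, 0.584, 0.812, 0.002]
force: [0.3, -0.6, 0.5]
width: 0.998
finger_force: 0.0
```

Call:
servo_tool:
  commands:
    - [-20, -20, -10, 0, 0, 0]
    - [-60, -60, -10, 0, 0, 0]
    - [-100, -100, -10, 0, 0, 0]
    - [-120, -120, -10, 0, 0, 0]
    - [-120, -120, -10, 0, 0, 0]
    - [-120, -120, -10, 0, 0, 0]
    - [-120, -120, -10, 0, 0, 0]

```text
clock: 22.95
position: [496.8, -94.2, 195.6]
tool_rot: [-0.0, 0.584, 0.812, 0.0]
force: [-0.1, 0.6, 0.4]
width: 0.999
finger_force: 0.0
```

```bash
python3 - <<'E'
from h import *
plan()
c=cal("wrist");im=camera("wrist");cv2.imwrite("pics/w8.png",im[:,:,::-1])
hsv=cv2.cvtColor(im,cv2.COLOR_RGB2HSV)
for b in blobs(cv2.inRange(hsv,(100,130,50),(118,255,255)),500):print("blue",b.min(0),b.max(0),rect("wrist",b,31,c))
for b in blobs(cv2.inRange(hsv,(22,150,120),(36,255,255)),200):print("yel",b.min(0),b.max(0),rect("wrist",b,5,c))
E
```

```text
now [496.8 -94.2 195.6] psi 18.5 w 0.999 t 22.9
blue [141 269] [340 423] [ 458.4 -280.1  173.5  194.2   90. ]
blue [430  35] [487 124] [572.9  56.7  53.2  74.6  18.6]
yel [347 192] [416 260] [557.5 -91.8  57.9  67.8 -40.6]
yel [420  38] [476 125] [573.1  57.1  56.4  78.6  18.6]
```

View pics/w8.png

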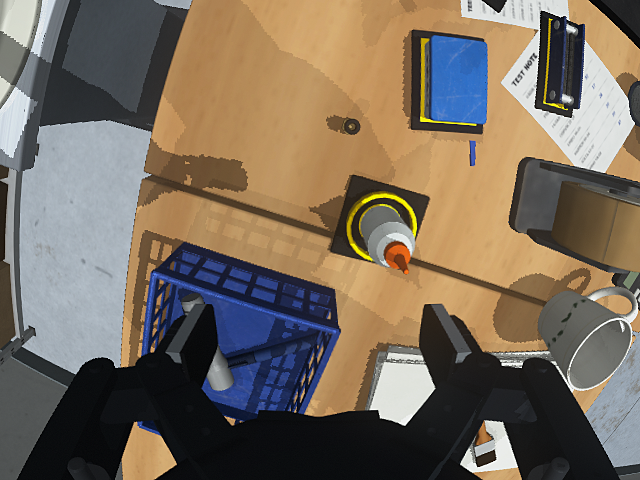

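The box sits centred on its yellow rectangle at (458,80), and the bottle stands inside the rim at (385,230). I'll check the reel from the top camera, then hand in.

```bash
python3 - <<'E'
from h import *
im=camera("top");c=cal("top");cv2.imwrite("pics/top9.png",im[:,:,::-1])
hsv=cv2.cvtColor(im,cv2.COLOR_RGB2HSV)
print("expect reel px",proj("top",[569.5,192.5,50],c))
m=((hsv[:,:,0]>90)&(hsv[:,:,0]<135)&(hsv[:,:,2]<110)&(hsv[:,:,1]>25)).astype(np.uint8);m[:235]=0;m[300:]=0;m[:,:250]=0;m[:,305:]=0
for b in blobs(m,100):
    print("reel",rect("top",b,50,c),cv2.minEnclosingCircle(b),cast("top",[cv2.minEnclosingCircle(b)[0]],50,c).round(1))
g=im[:,:,:].min(2);m=(g>140).astype(np.uint8);m[:245]=0;m[285:]=0;m[:,:185]=0;m[:,230:]=0
for b in blobs(m,100):print("adapter",rect("top",b,28,c))
cv2.imwrite("pics/c9.png",cv2.resize(im[180:350,170:450,::-1],None,fx=2.5,fy=2.5))
E
```

```text
expect reel px [[277.47148923 264.10810962]]
reel [571.4 193.7  54.1  56.  -10.3] ((277.58087158203125, 262.1783142089844), 15.687128067016602) [[573.3 192.3  50. ]]
adapter [573.  336.6  42.5  67.7   5.7]
```

View pics/c9.png

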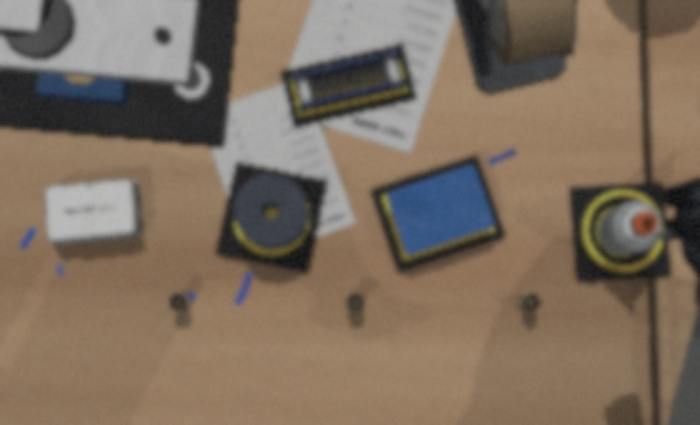

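All four items are on their mats, the reel within about 4 mm, and the adapter has not moved.

```bash
python3 -c "
from station import *
print(job_done())"
```

```text
the job is handed in; nothing more can be done
None
```

I handed the job in at about 23 s on the robot's clock: the last camera images show the reel, box, key set and bottle released and upright on their own mats within about 4 mm of centre, and the adapter where it started; no verdict came back.

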